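# Lock a filter cartridge into its bayonet housing

## Task

Fit the blue-capped filter cartridge into the water filter housing: let its two side lugs find the slots by feel, push it in against the spring, and twist it clockwise (seen from above) to the stop so that it springs up into its locking notches and stays locked when you let go. Use only light force on the plastic, and leave the other things on the worktop where they are.

Things in the scene. Friction and masses are not known exactly. Their poses are not given: they have to be found in the camera images.
- cartridge_grip (a point): Centre of the blue grip bar on top of the loose filter cartridge. Bar: 50 mm long along the point's x, 14 mm thick along y, 36 mm high, standing on a blue round cap 68 mm across. This point is 67 mm above the cartridge's foot, 18 mm above the cap's top and 18 mm below the bar's top. z up; a half turn about z looks and works the same.
- cartridge: The cartridge: 85 mm tall, about 0.2 kg, starts upright on its foot. Origin at the centre of its foot, axes as cartridge_grip. Heights over the foot: lugs 26-33 mm, cap 43-49, bar 49-85. The white body is 44 mm across, chamfered 3.5 x 5 mm at the foot. z up.
- lug_level (a point): Point on the cartridge's axis half-way up its two blue lugs, 29.5 mm above the foot. The lugs are 10 mm wide and 7 mm high, straight below the bar's two ends (+x and -x), and reach out to 29 mm from the axis.
- collar_top (a point): Centre of the open mouth of the filter housing, level with its top, 70 mm above the worktop. Bore 47 mm across, with two opposite slots in its 7 mm lip for the lugs, about 14 mm wide, 61 mm from end to end, each marked by a black dot. cartridge_grip above it: lugs on the lip 41 mm; spring begins 37 (4 N, rising to 10 N); fully down, cap on the ring, 24; lugs pass under the lip below 27; locked 30.
- housing: Fixed aluminium drum, 104 mm across, 70 mm tall, on a black 112 mm square foot; origin centre of its underside, axes as collar_top. The grey slotted ring in its mouth sits turned by an unknown angle, up to 0.3 rad either way: the slots lie within 0.3 rad of the +x and -x axes. This is not reported: see or feel it. Lugs fit within about 0.05 rad of the slots. The ring does not turn.
- lock_level (a point): Point on the housing's axis where cartridge_grip rests when locked, 30 mm above collar_top. Fully down, the cartridge turns clockwise from above (anticlockwise is blocked) 0.85 rad from the slots to a hard stop; the last 0.09 rad lies under notches, and let up there the spring lifts the lugs 3 mm into them. More than 80 N of contact, summed over all contact points, between cartridge and housing is damage.
- outlet (a point): Outer end of the straight horizontal outlet stub at the housing's +x side, 74 mm from its axis and 34 mm above the worktop; the stub is 20 mm thick near the drum, then a 12 mm steel nipple.
- cellar: Bystander: stone salt cellar with a wooden lid, 92 mm across, 76 mm tall; origin at its underside.
- bowl: Bystander: grey stoneware bowl, 170 mm across, 97 mm tall; origin at its underside.
- garlic: Bystander: garlic bulb, 60 mm; origin at its underside.
- peeler: Bystander: black vegetable peeler, 170 x 25 x 18 mm, lying; origin at its underside.

How it is judged:
On the way, in this order (a step that is already met when the one before it is completed fails the run):
1. the cartridge is lifted clear of the worktop (height (world z) of cartridge above 0.03 m), for 0.1 s.
2. the cartridge is pushed down into the housing, lugs below the lip (z of cartridge_grip in the frame of collar_top below 0.0275 m and horizontal distance between cartridge_grip and collar_top below 0.006 m), for 0.1 s.
At the end, for the whole second after the job is handed in: The released cartridge rests locked in the housing: lugs sprung up into the notches, so that the grip's centre is 28.5 to 32 mm above the collar's top, within 5 mm of its axis, upright within 0.07 rad, turned 0.35 to 1.25 rad from the housing's x axis, still (z of cartridge_grip in the frame of collar_top between 0.0285 and 0.032 m and horizontal distance between cartridge_grip and collar_top below 0.005 m and angle between cartridge's own z axis and vertical below 0.07 rad and angle between the x axis of cartridge and the x axis of housing, either way round between 0.35 and 1.25 rad and linear speed of cartridge below 0.01 m/s); the robot touches nothing.
It fails at once if cartridge and housing pressed together with more than 80 N (contact force between cartridge and housing above 80 N).
It fails at once if a bystander moved by more than 3 cm (distance of any of cellar, bowl, garlic, peeler from where it was at the start of the episode above 0.03 m).
It also fails if it takes over 72 s, if anything falls off the work surface, if the arm or the gripper's body presses on something with over 40 N, if the wrist force passes 120 N, or if a joint passes its speed limit or range.

## Robot

A 6-joint arm with a two-finger parallel gripper is mounted at the origin on a cart in front of the work surface, level with it; the furniture and walls round the work are solid. World frame = base frame: x ahead of the robot, y to its left, z up, the work surface at z = 0. Lengths are in m, angles in rad, forces in N, time in s.
With the tool pointing down it reaches from about 0.25 to 0.725 m from the base axis. Payload 4 kg.
Tool frame: the origin (TCP) lies on the centre line of the jaws, within the pads' length; the fingertips stand ahead of it and the grasp point (between the pads) lies 11 mm behind it (bot.tip_extent is the z of the fingertips in the tool frame, in m); z points along the fingers, y is the direction in which the jaws open and shut (so a half turn about z gives the same grasp; the last joint's range is limited). The gripper opens to 85 mm and grips with 20 to 120 N. Pads are 22 mm wide; open, the fingers measure 114 mm over their backs; the gripper's body (76 mm by 85 mm) begins 54 mm behind the grasp point. The pads swing forward as they close: fully open they stand 13 mm farther back than shut.
Start: joints at [-1.129, 0.241, 0.005, 1.335, 0, 1.571], TCP at [0.214, -0.452, 0.239] pointing down, gripper open.
Joint ranges: [-2.72, 2.72], [-1.05, 1.87], [-1.09, 1.28], [-1.99, 2.15], [-1.42, 1.44], [-3.14, 3.14]. Speed limits (rad/s): [2.79, 2.79, 3.14, 3.14, 3.14, 3.14].

## Interface

Orientations are given as a unit quaternion [x, y, z, w].
In Python, from workcell import bot gives the robot as it stands.
- The arm moves only by the shell command python3 -m jog 'ROWS'. ROWS is JSON, a list that holds one entry, the list of rows, each a list of 7 numbers: the shift along the world's x, y, z in m, then the turn, a rotation vector about the world's x, y, z in degrees, then the closure in counts, from 0 (fully open) to 255 (shut). In form: [[[tx, ty, tz, ax, ay, az, fingers], ...]]. A call has 1 to 10 rows; each row is the pose to reach, as a shift and turn from the pose commanded when the call began; what a row does not reach only later rows make up. A row lasts 1/12 s, in which the tool goes at most 41.7 mm and 7.16 degrees, less where a joint would pass 70% of its speed; a pose out of reach is approached as far as the arm can. A call with a gripper value outside its range is refused whole. The fingers move at their own pace and stop on an object; the grip force is fixed at half the most. Time passes only in rows, so rows that repeat a pose let the fingers close. It gives the time, the measured TCP pose, the force and the opening at its end, in the units of the state.
- bot.get_obs(): the state, without advancing time (a new reading comes with each control period).
- bot.camera(name): name is "scene" or "top" or "wrist"; returns the picture (400x640x3 uint8, blue, green, red); there is no depth.
- bot.camera_model(name): a dict with "K" (3x3 intrinsics, pixels), "k1" (the pictures are not rectified: a ray, as slopes to the right and down, at radius r is drawn at 1 + k1 r^2 times it, then the intrinsics apply), "T" (4x4, takes a point from camera to world coordinates). Camera axes: x right, y down, z forward; pixel columns grow to the right and rows downward; lengths in m; the calibration is good to about 2 mm. A picture is of the moment at which its call begins: read the wrist's pose just before it. camera_model takes no time and is no camera call; for the wrist camera it gives the pose at the moment of the call.
- bot.job_done(): hands the job in, once; it reports no verdict.
The state is a dict: "clock": time; "joint_pos": joint angles; "joint_vel": joint speeds; "tau": joint torques, N m; "eef_pos": TCP position; "tool_rot": TCP orientation; "ft_force": force on the tool from outside, world axes, zero at the start; "ft_torque": the same for the moment, N m; "grip_width": finger opening in m.
Only numpy, scipy, OpenCV 4.12 (cv2) and the standard library are available. Lean on these libraries where they do the work, as an engineer would, in place of code of your own. Each camera call takes 0.05 s, during which the arm holds its last target. There are 200 camera calls.

## Working session

There is one attempt and no reset: what is moved stays moved. The work goes in short steps, Python scripts to look and compute and a shell command to move; the robot and the scene stay as the last step left them, time stands still between calls to the robot, and variables do not carry over. Pictures are saved under pics/ and viewed, about 8 in all and at most 12, crops included, and the job is handed in when it is done.

```bash
mkdir -p pics; ls; python3 - <<'E'
from workcell import bot
import cv2,numpy as np
o=bot.get_obs();print({k:np.round(v,3).tolist() for k,v in o.items()});print(bot.tip_extent)
a=bot.camera("top");b=bot.camera("scene")
cv2.imwrite("pics/top.png",a);cv2.imwrite("pics/scene.png",b)
for n in("top","scene"):
  m=bot.camera_model(n);print(n,np.round(m["K"],1).tolist(),m["k1"],np.round(m["T"],3).tolist())
E
```

```text
pics
{'clock': 0.0, 'joint_pos': [-1.129, 0.241, 0.004, 1.335, -0.0, 1.571], 'joint_vel': [0.001, -0.001, 0.0, -0.001, 0.002, -0.001], 'tau': [-0.0, -37.232, 25.241, 0.017, -0.0, -0.0], 'eef_pos': [0.214, -0.451, 0.238], 'tool_rot': [0.976, 0.219, -0.0, -0.001], 'ft_force': [0.029, 0.095, -0.286], 'ft_torque': [-0.043, 0.018, 0.01], 'grip_width': 0.085}
0.008
top [[472.2, 0.0, 305.7], [0.0, 472.2, 197.3], [0.0, 0.0, 1.0]] -0.0496346800215765 [[0.018, -0.995, 0.094, 0.45], [-1.0, -0.019, -0.01, -0.183], [0.012, -0.094, -0.996, 1.488], [0.0, 0.0, 0.0, 1.0]]
scene [[397.8, 0.0, 316.1], [0.0, 397.8, 201.3], [0.0, 0.0, 1.0]] -0.09073296059970504 [[0.693, -0.361, 0.624, -0.151], [-0.721, -0.357, 0.594, -0.848], [0.008, -0.861, -0.508, 0.68], [0.0, 0.0, 0.0, 1.0]]
```

View pics/top.png

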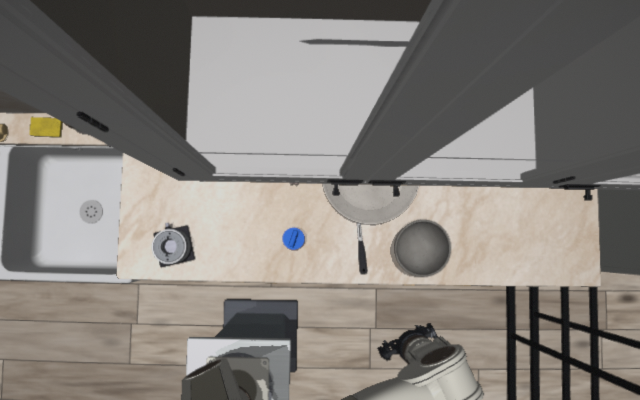

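View pics/scene.png

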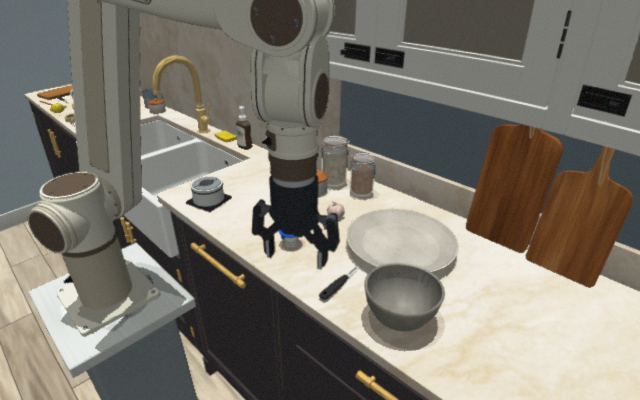

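The top view shows the cartridge at about (293,238) and the housing at about (172,246), with its outlet stub pointing up to about (168,226). The scene view shows the overhead cupboards behind the work. Next I measure and take a close crop.

```bash
cat > h.py <<'E'
from workcell import bot
import cv2,numpy as np
def rays(px,m):
    K=np.array(m["K"]);T=np.array(m["T"])
    p=np.atleast_2d(np.asarray(px,float))
    d=(p-[K[0,2],K[1,2]])/[K[0,0],K[1,1]]
    s=d.copy()
    for _ in range(20): s=d/(1+m["k1"]*(s**2).sum(1,keepdims=True))
    return T[:3,3],np.c_[s,np.ones(len(s))]@T[:3,:3].T
def onplane(px,m,z):
    c,r=rays(px,m); return c+r*((z-c[2])/r[:,2])[:,None]
def project(P,m):
    K=np.array(m["K"]);T=np.array(m["T"])
    q=(np.atleast_2d(P)-T[:3,3])@T[:3,:3]; s=q[:,:2]/q[:,2:]
    s=s*(1+m["k1"]*(s**2).sum(1,keepdims=True))
    return s*[K[0,0],K[1,1]]+[K[0,2],K[1,2]]
E
python3 - <<'E'
from h import *
a=cv2.imread("pics/top.png");m=bot.camera_model("top")
hsv=cv2.cvtColor(a,cv2.COLOR_BGR2HSV)
k=cv2.inRange(hsv,(100,120,60),(130,255,255));k[:200]=0;k[280:]=0
ys,xs=np.nonzero(k);print(len(xs),xs.min(),xs.max(),ys.min(),ys.max())
c,r=cv2.minEnclosingCircle(np.c_[xs,ys].astype(np.float32));print(c,r,onplane(c,m,0.049),onplane([xs.mean(),ys.mean()],m,.055))
print("housing",onplane([172,246],m,.07),onplane([168,226],m,.034))
A=cv2.resize(a[215:275,142:202],None,fx=7,fy=7,interpolation=2)
B=cv2.resize(a[211:271,263:308],None,fx=7,fy=7,interpolation=2)
cv2.imwrite("pics/crop.png",np.hstack([A,B]))
E
```

```text
360 283 303 228 249
(293.1000061035156, 238.3000030517578) 10.756491661071777 [[ 0.45979647 -0.16176549  0.049     ]] [[ 0.45999222 -0.16195147  0.055     ]]
housing [[0.42949608 0.19951598 0.07      ]] [[0.48994728 0.2242194  0.034     ]]
```

View pics/crop.png

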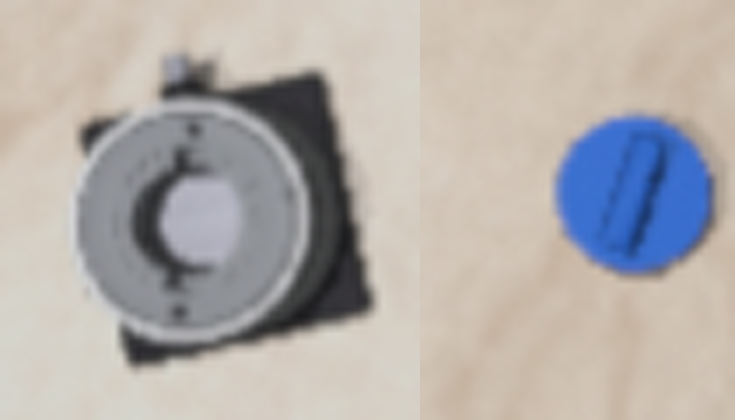

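The housing crop shows the slot dots at crop (194,130) and (179,312), so the slots sit at about −0.08 rad in world. The foot edge gives a housing yaw of about +0.21. The bar runs at about −0.25 rad. I move over the cartridge, turning by +140° so the wrist joint stays mid-range.

```bash
python3 -m jog '[[[0.012,0.015,0,0,0,7,0],[0.025,0.029,0,0,0,14,0],[0.037,0.044,0,0,0,21,0],[0.049,0.058,0,0,0,28,0],[0.062,0.073,0,0,0,35,0],[0.074,0.087,0,0,0,42,0],[0.086,0.102,0,0,0,49,0],[0.098,0.116,0,0,0,56,0],[0.111,0.131,0,0,0,63,0],[0.123,0.145,0,0,0,70,0]]]'
python3 -m jog '[[[0.012,0.015,0,0,0,7,0],[0.025,0.029,0,0,0,14,0],[0.037,0.044,0,0,0,21,0],[0.049,0.058,0,0,0,28,0],[0.062,0.073,0,0,0,35,0],[0.074,0.087,0,0,0,42,0],[0.086,0.102,0,0,0,49,0],[0.098,0.116,0,0,0,56,0],[0.111,0.131,0,0,0,63,0],[0.123,0.145,0,0,0,70,0]]]'
python3 - <<'E'
from h import *
o=bot.get_obs();print(o["clock"],np.round(o["eef_pos"],4),o["tool_rot"],np.round(o["joint_pos"],3))
m=bot.camera_model("wrist");print(np.round(m["T"],3),m["K"],m["k1"])
a=bot.camera("wrist");cv2.imwrite("pics/w1.png",a)
print(project([[.46,-.162,.085]],m))
t=cv2.imread("pics/top.png");m=bot.camera_model("top")
c=np.array([[194,130],[179,312],[190,220]])/7+[142-.43,215-.43]
p=onplane(c,m,.07);print(p,np.arctan2(*(p[0]-p[1])[[1,0]]),(p[0]+p[1])/2)
E
```

```text
clock: 0.93
eef_pos: [0.3371, -0.3059, 0.2389]
tool_rot: [0.671, 0.741, 0.0, -0.0]
ft_force: [-0.3, 0.6, 0.3]
grip_width: 0.0855
clock: 1.77
eef_pos: [0.4601, -0.161, 0.2388]
tool_rot: [0.125, 0.992, 0.0, -0.0]
ft_force: [0.7, 0.5, 0.2]
grip_width: 0.0857
1.7667 [ 0.4601 -0.161   0.2388] [ 1.24737750e-01  9.92189614e-01  1.49297847e-04 -4.91374506e-04] [-0.337  0.217 -0.027  1.328  0.    -0.087]
[[ 0.248  0.929  0.273  0.391]
 [ 0.969 -0.238 -0.069 -0.144]
 [ 0.001  0.282 -0.959  0.374]
 [ 0.     0.     0.     1.   ]] [[332.5781779    0.         316.71271887]
 [  0.         332.5781779  195.02979743]
 [  0.           0.           1.        ]] 0.004026301724642625
[[315.71707569 180.36917138]]
[[0.46766933 0.20932055 0.07      ]
 [0.39015687 0.21245638 0.07      ]
 [0.42928956 0.20939184 0.07      ]] -0.040433731758052635 [0.4289131  0.21088847 0.07      ]
```

View pics/w1.png

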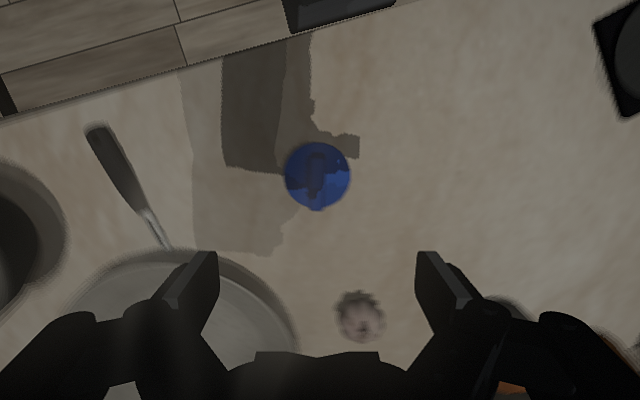

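The wrist view shows the cap centred at about (318,176) with the bar nearly vertical in the image, a bit motion-blurred. The garlic is at (360,318), the peeler at (125,185), and the jaws are along the image horizontal. I take it again now that the arm has settled.

```bash
python3 -m jog '[[[0,0,-0.03,0,0,0,0],[0,0,-0.03,0,0,0,0],[0,0,-0.03,0,0,0,0],[0,0,-0.03,0,0,0,0]]]'; python3 - <<'E'
from h import *
m=bot.camera_model("wrist");a=bot.camera("wrist");cv2.imwrite("pics/w2.png",a)
hsv=cv2.cvtColor(a,cv2.COLOR_BGR2HSV)
k=cv2.inRange(hsv,(100,100,20),(130,255,255));k[250:]=0
ys,xs=np.nonzero(k);c,r=cv2.minEnclosingCircle(np.c_[xs,ys].astype(np.float32))
print(c,r,onplane(c,m,.049))
print("garlic",onplane([360,318],m,.03),np.round(bot.get_obs()["eef_pos"],4))
x,y=int(c[0]),int(c[1]);g=a[y-55:y+55,x-55:x+55]
g=cv2.convertScaleAbs(g,alpha=1.8)
cv2.imwrite("pics/w2c.png",cv2.resize(g,None,fx=5,fy=5,interpolation=2));print(x-55,y-55)
E
```

```text
clock: 2.15
eef_pos: [0.4595, -0.1622, 0.2097]
tool_rot: [0.128, 0.992, 0.0, -0.0]
ft_force: [0.6, -0.5, 0.5]
grip_width: 0.0856
(316.0612487792969, 183.73159790039062) 37.47605895996094 [[ 0.46423048 -0.16421776  0.049     ]]
garlic [[ 0.62965328 -0.15766939  0.03      ]] [ 0.46   -0.1625  0.2102]
261 128
```

View pics/w2c.png

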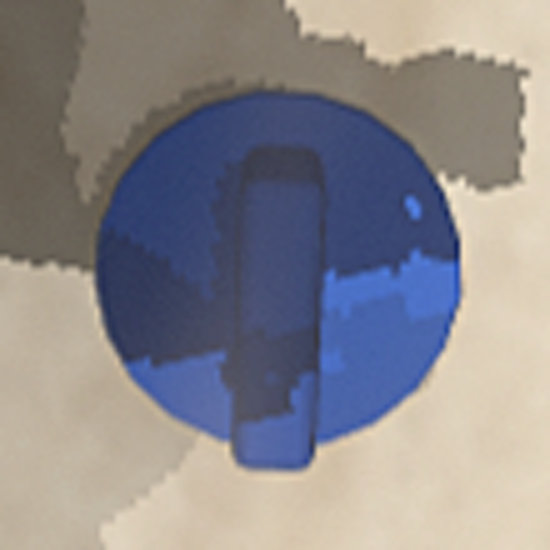

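The crop shows the bar's top face from about (284,180) to (274,465), and the cap circle centred at about (279,272).

```bash
python3 - <<'E'
from h import *
m=bot.camera_model("wrist")
q=lambda p:np.array(p)/5+[261-.4,128-.4]
p=onplane(q([[284,180],[274,465]]),m,.085);print(p,p.mean(0),np.linalg.norm(p[0]-p[1]),np.arctan2(*(p[1]-p[0])[[1,0]]))
print(onplane(q([279,272]),m,.049))
r=bot.get_obs()["tool_rot"];print("jaw y angle",2*np.arctan2(r[1],r[0])-np.pi/2)
E
```

```text
[[ 0.44040253 -0.15689404  0.085     ]
 [ 0.48669601 -0.17080658  0.085     ]] [ 0.46354927 -0.16385031  0.085     ] 0.048338856723004586 -0.29194207874649686
[[ 0.46359184 -0.16386056  0.049     ]]
jaw y angle 1.3134310821916246
```

```bash
python3 -m jog '[[[0.003,-0.001,-0.03,0,0,-2,0],[0.003,-0.001,-0.06,0,0,-2,0],[0.003,-0.001,-0.09,0,0,-2,0],[0.003,-0.001,-0.11,0,0,-2,0],[0.003,-0.001,-0.125,0,0,-2,0],[0.003,-0.001,-0.137,0,0,-2,0],[0.003,-0.001,-0.146,0,0,-2,0],[0.003,-0.001,-0.146,0,0,-2,0],[0.003,-0.001,-0.146,0,0,-2,0]]]'
python3 -m jog '[[[0,0,0,0,0,0,80],[0,0,0,0,0,0,140],[0,0,0,0,0,0,180],[0,0,0,0,0,0,220],[0,0,0,0,0,0,255],[0,0,0,0,0,0,255],[0,0,0,0,0,0,255],[0,0,0,0,0,0,255]]]'
python3 -c "
from h import *
m=bot.camera_model('wrist');cv2.imwrite('pics/w3.png',bot.camera('wrist'));print(bot.get_obs()['ft_force'],bot.get_obs()['ft_torque'])"
```

```text
clock: 2.95
eef_pos: [0.4632, -0.1634, 0.0639]
tool_rot: [0.145, 0.989, -0.0, 0.0]
ft_force: [-0.3, -0.2, 1.0]
grip_width: 0.0852
clock: 3.62
eef_pos: [0.4631, -0.1631, 0.0636]
tool_rot: [0.145, 0.989, -0.0, 0.0]
ft_force: [0.2, 0.3, 2.7]
grip_width: 0.0129
[0.54502414 0.53187885 1.64942967] [-0.00241695  0.06859942 -0.03471858]
```

```bash
python3 -m jog '[[[0,0,0.01,0,0,0,255],[0,0,0.03,0,0,0,255],[0,0,0.06,0,0,0,255],[0,0,0.09,0,0,0,255],[0,0,0.12,0,0,0,255],[0,0,0.14,0,0,0,255],[0,0.01,0.15,0,0,0,255],[0,0.03,0.15,0,0,0,255],[0,0.06,0.15,0,0,0,255],[0,0.09,0.15,0,0,0,255]]]'
python3 -m jog '[[[0,0.03,0,0,0,0,255],[0,0.06,0,0,0,2,255],[0,0.09,0,0,0,4,255],[0,0.12,0,0,0,6,255],[0,0.15,0,0,0,8,255],[0,0.17,0,0,0,10,255],[0,0.175,0,0,0,12,255],[0,0.175,0,0,0,12,255],[0,0.175,0,0,0,12,255],[0,0.175,0,0,0,12,255]]]'
python3 - <<'E'
from h import *
o=bot.get_obs();print(o["clock"],np.round(o["eef_pos"],4),np.round(o["ft_force"],1),np.round(o["ft_torque"],3))
r=o["tool_rot"];print("jaw",2*np.arctan2(r[1],r[0])-np.pi/2)
m=bot.camera_model("wrist");a=bot.camera("wrist");cv2.imwrite("pics/w4.png",a);np.savez("w4.npz",**{k:np.array(v) for k,v in m.items()})
print(project([[.429,.21,.07]],m))
E
```

```text
clock: 4.5
eef_pos: [0.4619, -0.0718, 0.2128]
tool_rot: [0.146, 0.989, 0.0, -0.001]
ft_force: [0.8, 0.2, -1.3]
grip_width: 0.0129
clock: 5.33
eef_pos: [0.4623, 0.1012, 0.2129]
tool_rot: [0.042, 0.999, -0.0, -0.001]
ft_force: [-0.3, -0.5, -2.1]
grip_width: 0.0131
5.3333 [0.4623 0.1012 0.2129] [-0.3 -0.5 -2.1] [-0.009 -0.032  0.022]
jaw 1.487501303087217
[[444.92654724 133.57575173]]
```

View pics/w4.png

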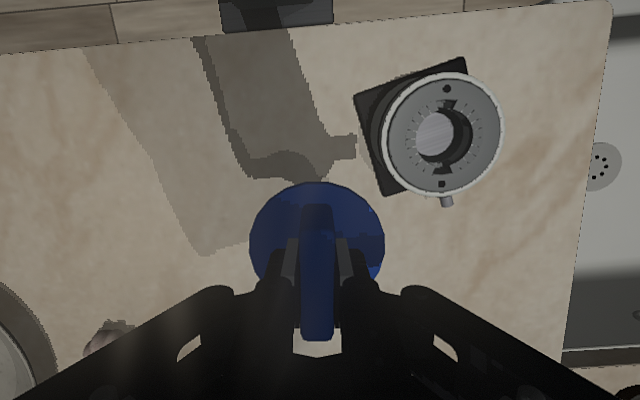

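The view shows the housing with its dots at about (446,89) and (442,184), and the ring centre at about (444,135). The held cap spans columns 249–386. I refine both.

```bash
python3 - <<'E'
from h import *
from scipy.optimize import least_squares
a=cv2.imread("pics/w4.png");m=dict(np.load("w4.npz"));m["k1"]=float(m["k1"])
g=cv2.cvtColor(a,cv2.COLOR_BGR2GRAY)
d=[]
for u,v in((446,89),(442,184)):
    w=g[v-7:v+8,u-7:u+8].astype(float); k=np.clip(np.median(w)-25-w,0,None);Y,X=np.mgrid[v-7:v+8,u-7:u+8]
    d.append([(k*X).sum()/k.sum(),(k*Y).sum()/k.sum()])
p=onplane(d,m,.07);print(np.round(d,1),p,"mid",(p[0]+p[1])/2,"slot ang",np.arctan2(*(p[1]-p[0])[[1,0]]),np.linalg.norm(p[1]-p[0]))
def circ(P):
    f=least_squares(lambda q:np.hypot(P[:,0]-q[0],P[:,1]-q[1])-q[2],[*P.mean(0)[:2],.04],loss="soft_l1",f_scale=.0005);return f.x,np.abs(f.fun).mean()
# white rim: bright threshold, outer contour on plane .07
k=cv2.inRange(g,185,255);M=np.zeros_like(k);cv2.circle(M,(444,135),66,255,-1);k&=M
n,l,s,_=cv2.connectedComponentsWithStats(k)
i=l[k>0];j=np.bincount(i).argmax();pts=np.argwhere(l==j)[:,::-1];h=cv2.convexHull(pts.astype(np.int32))[:,0]
print("rim",s[j],circ(onplane(h,m,.07)))
# cap arc
hsv=cv2.cvtColor(a,cv2.COLOR_BGR2HSV);k=cv2.inRange(hsv,(100,100,20),(130,255,255))
n,l,s,_=cv2.connectedComponentsWithStats(k);j=l[195,317];pts=[]
for u in range(255,382,2):
    v=np.nonzero(l[:240,u]==j)[0]
    if len(v):pts.append([u,v.min()-.5])
print("cap",s[j]);P=onplane(pts,m,.2129+.0034-.018)
print(circ(P))
f=least_squares(lambda q:np.hypot(P[:,0]-q[0],P[:,1]-q[1])-.034,P.mean(0)[:2]+[.03,0]);print(f.x,np.abs(f.fun).mean())
E
```

```text
[[446.6  88.3]
 [441.3 183.5]] [[0.39327694 0.21040928 0.07      ]
 [0.47154214 0.20792642 0.07      ]] mid [0.43240954 0.20916785 0.07      ] slot ang -0.031712938997056746 0.07830457120760403Traceback (most recent call last):
  File "<stdin>", line 15, in <module>
ValueError: attempt to get argmax of an empty sequence
```

```bash
python3 - <<'E'
from h import *
from scipy.optimize import least_squares
a=cv2.imread("pics/w4.png");m=dict(np.load("w4.npz"));m["k1"]=float(m["k1"])
def circ(P):
    f=least_squares(lambda q:np.hypot(P[:,0]-q[0],P[:,1]-q[1])-q[2],[*P.mean(0)[:2],.04],loss="soft_l1",f_scale=.0005);return f.x,np.abs(f.fun).mean()
hsv=cv2.cvtColor(a,cv2.COLOR_BGR2HSV);k=cv2.inRange(hsv,(100,100,20),(130,255,255))
n,l,s,_=cv2.connectedComponentsWithStats(k);j=l[195,317];pts=[]
for u in range(255,382,2):
    v=np.nonzero(l[:240,u]==j)[0]
    if len(v):pts.append([u,v.min()-.5])
P=onplane(pts,m,.2129+.0034-.018);print("cap",s[j],circ(P))
f=least_squares(lambda q:np.hypot(P[:,0]-q[0],P[:,1]-q[1])-.034,P.mean(0)[:2]+[.03,0]);print(f.x,np.abs(f.fun).mean())
E
```

```text
cap [ 250  182  135  159 9960] (array([0.46183941, 0.101015  , 0.03291136]), np.float64(0.00031949359851859115))
[0.46314729 0.10088401] 0.00039067613162282707
```

The cap centre agrees with the TCP to within 1 mm. The wrist view puts the housing at (0.4324, 0.2092), with the slots at about −0.03 rad. I move over it, align, and stop just above the mouth.

```bash
python3 -m jog '[[[-0.006,0.02,0,0,0,1,255],[-0.012,0.045,0,0,0,2,255],[-0.018,0.07,0,0,0,3,255],[-0.024,0.09,0,0,0,3,255],[-0.03,0.108,0,0,0,3,255],[-0.03,0.108,-0.02,0,0,3,255],[-0.03,0.108,-0.04,0,0,3,255],[-0.03,0.108,-0.055,0,0,3,255],[-0.03,0.108,-0.065,0,0,3,255],[-0.03,0.108,-0.07,0,0,3,255]]]'
python3 -m jog '[[[0,0,0,0,0,0,255],[0,0,0,0,0,0,255]]]'
python3 - <<'E'
from h import *
o=bot.get_obs();print(o["clock"],np.round(o["eef_pos"],4),np.round(o["ft_force"],1),np.round(o["ft_torque"],3))
r=o["tool_rot"];print("bar",2*np.arctan2(r[1],r[0])-np.pi)
t=bot.camera("top");s=bot.camera("wrist")
cv2.imwrite("pics/c5.png",s)
E
```

```text
clock: 6.22
eef_pos: [0.432, 0.2085, 0.1417]
tool_rot: [0.016, 1.0, -0.001, -0.001]
ft_force: [0.4, -0.5, -1.9]
grip_width: 0.013
clock: 6.38
eef_pos: [0.4331, 0.2094, 0.1436]
tool_rot: [0.015, 1.0, -0.0, 0.0]
ft_force: [0.8, -0.4, -2.3]
grip_width: 0.0131
6.3833 [0.4331 0.2094 0.1436] [ 0.8 -0.4 -2.3] [-0.003 -0.068  0.046]
bar -0.030917956675918123
```

View pics/c5.png

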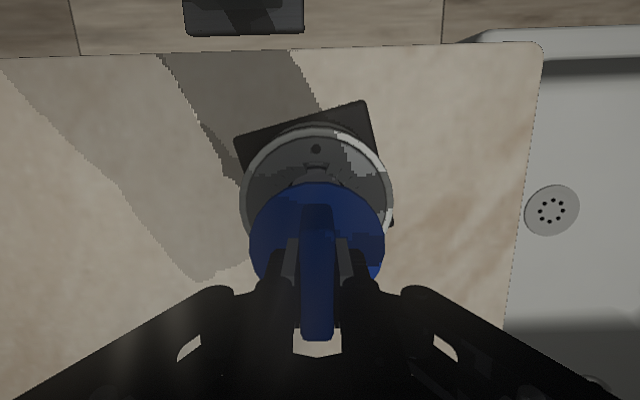

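The near dot at (316,149) and the slot below it line up with the bar at column 317. I check the numbers and start down gently.

```bash
python3 -c "
from h import *
m=bot.camera_model('wrist');print(onplane([316,149],m,.07))"
python3 -m jog '[[[0,0,-0.002,0,0,0,255],[0,0,-0.004,0,0,0,255],[0,0,-0.006,0,0,0,255],[0,0,-0.008,0,0,0,255],[0,0,-0.009,0,0,0,255],[0,0,-0.01,0,0,0,255],[0,0,-0.011,0,0,0,255],[0,0,-0.012,0,0,0,255],[0,0,-0.013,0,0,0,255],[0,0,-0.013,0,0,0,255]]]'
```

```text
[[0.39394824 0.21046622 0.07      ]]
clock: 7.32
eef_pos: [0.4327, 0.21, 0.1301]
tool_rot: [0.015, 1.0, -0.0, -0.0]
ft_force: [-0.0, -0.3, -1.0]
grip_width: 0.013
```

```bash
python3 -m jog '[[[0,0,-0.001,0,0,0,255],[0,0,-0.002,0,0,0,255],[0,0,-0.003,0,0,0,255],[0,0,-0.004,0,0,0,255],[0,0,-0.005,0,0,0,255],[0,0,-0.006,0,0,0,255],[0,0,-0.007,0,0,0,255],[0,0,-0.008,0,0,0,255]]]'
```

```text
clock: 7.98
eef_pos: [0.4328, 0.21, 0.1222]
tool_rot: [0.015, 1.0, -0.0, -0.0]
ft_force: [-0.0, 0.9, -1.7]
grip_width: 0.0129
```

```bash
python3 -m jog '[[[0,0,-0.001,0,0,0,255],[0,0,-0.002,0,0,0,255],[0,0,-0.003,0,0,0,255],[0,0,-0.004,0,0,0,255],[0,0,-0.005,0,0,0,255],[0,0,-0.006,0,0,0,255],[0,0,-0.007,0,0,0,255],[0,0,-0.008,0,0,0,255],[0,0,-0.009,0,0,0,255],[0,0,-0.01,0,0,0,255]]]'
```

```text
clock: 8.82
eef_pos: [0.4328, 0.21, 0.1122]
tool_rot: [0.015, 1.0, 0.0, 0.0]
ft_force: [-1.0, 0.0, -1.7]
grip_width: 0.0133
```

```bash
python3 -m jog '[[[0,0,-0.001,0,0,0,255],[0,0,-0.002,0,0,0,255],[0,0,-0.003,0,0,0,255],[0,0,-0.004,0,0,0,255],[0,0,-0.005,0,0,0,255],[0,0,-0.006,0,0,0,255],[0,0,-0.006,0,0,0,255]]]'
```

```text
clock: 9.4
eef_pos: [0.4326, 0.2099, 0.106]
tool_rot: [0.015, 1.0, -0.0, -0.0]
ft_force: [0.0, 0.4, -1.3]
grip_width: 0.0131
```

```bash
python3 -m jog '[[[0,0,-0.0005,0,0,0,255],[0,0,-0.001,0,0,0,255],[0,0,-0.0015,0,0,0,255],[0,0,-0.002,0,0,0,255],[0,0,-0.0025,0,0,0,255],[0,0,-0.003,0,0,0,255]]]'
python3 -m jog '[[[0,0,-0.0005,0,0,0,255],[0,0,-0.001,0,0,0,255],[0,0,-0.0015,0,0,0,255],[0,0,-0.002,0,0,0,255],[0,0,-0.002,0,0,0,255]]]'
```

```text
clock: 9.9
eef_pos: [0.4329, 0.21, 0.1035]
tool_rot: [0.015, 1.0, 0.0, 0.0]
ft_force: [-0.9, -0.6, 1.8]
grip_width: 0.0126
clock: 10.32
eef_pos: [0.4329, 0.21, 0.1015]
tool_rot: [0.015, 1.0, 0.0, 0.0]
ft_force: [-0.2, -0.4, 3.6]
grip_width: 0.0129
```

The spring has engaged (+4–5 N) and nothing hit the lip, so the lugs are in the slots. I push further, checking the force.

```bash
python3 -m jog '[[[0,0,-0.001,0,0,0,255],[0,0,-0.002,0,0,0,255],[0,0,-0.003,0,0,0,255],[0,0,-0.004,0,0,0,255],[0,0,-0.005,0,0,0,255],[0,0,-0.005,0,0,0,255]]]'
python3 -m jog '[[[0,0,-0.0005,0,0,0,255],[0,0,-0.001,0,0,0,255],[0,0,-0.0015,0,0,0,255],[0,0,-0.002,0,0,0,255],[0,0,-0.0025,0,0,0,255],[0,0,-0.003,0,0,0,255],[0,0,-0.0035,0,0,0,255],[0,0,-0.0035,0,0,0,255]]]'
```

```text
clock: 10.82
eef_pos: [0.4329, 0.2101, 0.0963]
tool_rot: [0.015, 1.0, 0.0, 0.0]
ft_force: [-1.3, -0.7, 6.2]
grip_width: 0.0129
clock: 11.48
eef_pos: [0.4329, 0.2101, 0.0931]
tool_rot: [0.015, 1.0, 0.0, 0.0]
ft_force: [-1.1, -1.0, 7.5]
grip_width: 0.0135
```

```bash
python3 -m jog '[[[0,0,-0.0005,0,0,0,255],[0,0,-0.001,0,0,0,255],[0,0,-0.0015,0,0,0,255],[0,0,-0.0015,0,0,0,255]]]'
python3 -m jog '[[[0,0,-0.0005,0,0,0,255],[0,0,-0.001,0,0,0,255],[0,0,-0.001,0,0,0,255]]]'
```

```text
clock: 11.82
eef_pos: [0.433, 0.2101, 0.0917]
tool_rot: [0.015, 1.0, 0.0, 0.0]
ft_force: [-1.6, -0.8, 7.2]
grip_width: 0.0127
clock: 12.07
eef_pos: [0.433, 0.2101, 0.0908]
tool_rot: [0.015, 1.0, 0.0, 0.0]
ft_force: [-1.5, -0.7, 7.9]
grip_width: 0.013
```

```bash
python3 -m jog '[[[0,0,0,0,0,-2,255],[0,0,0,0,0,-4,255],[0,0,0,0,0,-6,255],[0,0,0,0,0,-8,255],[0,0,0,0,0,-10,255]]]'
cat > s.py <<'E'
from h import *
o=bot.get_obs();r=o["tool_rot"]
print(round(o["clock"],2),np.round(o["eef_pos"],4),"bar",round(2*np.arctan2(r[1],r[0])-np.pi,3),np.round(o["ft_force"],1),np.round(o["ft_torque"],2))
E
python3 s.py
```

```text
clock: 12.48
eef_pos: [0.4329, 0.2103, 0.0909]
tool_rot: [0.102, 0.995, 0.0, 0.0]
ft_force: [-2.4, -0.9, 7.8]
grip_width: 0.0131
12.48 [0.4329 0.2103 0.0909] bar -0.205 [-2.4 -0.9  7.8] [-0.11  0.56  0.07]
```

```bash
python3 -m jog '[[[0,0,0,0,0,-3,255],[0,0,0,0,0,-6,255],[0,0,0,0,0,-9,255],[0,0,0,0,0,-12,255],[0,0,0,0,0,-15,255],[0,0,0,0,0,-18,255],[0,0,0,0,0,-21,255],[0,0,0,0,0,-24,255],[0,0,0,0,0,-27,255],[0,0,0,0,0,-30,255]]]';python3 s.py
python3 -m jog '[[[0,0,0,0,0,-1,255],[0,0,0,0,0,-2,255],[0,0,0,0,0,-3,255],[0,0,0,0,0,-4,255],[0,0,0,0,0,-4,255]]]';python3 s.py
```

```text
clock: 13.32
eef_pos: [0.4329, 0.2103, 0.0909]
tool_rot: [0.357, 0.934, 0.0, 0.0]
ft_force: [-1.5, -0.8, 7.8]
grip_width: 0.0133
13.32 [0.4329 0.2103 0.0909] bar -0.73 [-1.5 -0.8  7.8] [-0.18  0.5   0.14]
clock: 13.73
eef_pos: [0.433, 0.2103, 0.0909]
tool_rot: [0.388, 0.921, 0.0, 0.0]
ft_force: [-2.1, -0.4, 7.1]
grip_width: 0.0133
13.73 [0.433  0.2103 0.0909] bar -0.798 [-2.1 -0.4  7.1] [-0.17  0.54  0.02]
```

```bash
for i in 1; do python3 -m jog '[[[0,0,0,0,0,-1,255],[0,0,0,0,0,-2,255],[0,0,0,0,0,-3,255],[0,0,0,0,0,-3,255]]]' >/dev/null;python3 s.py
python3 -m jog '[[[0,0,0,0,0,-0.5,255],[0,0,0,0,0,-1,255],[0,0,0,0,0,-1.5,255],[0,0,0,0,0,-1.5,255]]]'>/dev/null;python3 s.py; done
```

```text
14.07 [0.4325 0.21   0.0908] bar -0.85 [-3.4 -1.9  9.2] [-0.27  0.69  0.22]
14.4 [0.4321 0.2098 0.0908] bar -0.875 [-5.  -2.3 10.2] [-0.35  0.88  0.17]
```

```bash
python3 -m jog '[[[0,0,0,0,0,-0.5,255],[0,0,0,0,0,-1,255],[0,0,0,0,0,-1.5,255],[0,0,0,0,0,-1.5,255]]]'>/dev/null;python3 s.py
python3 -m jog '[[[0,0,0,0,0,-0.5,255],[0,0,0,0,0,-1,255],[0,0,0,0,0,-1,255]]]'>/dev/null;python3 s.py
```

```text
14.73 [0.4319 0.2097 0.0908] bar -0.9 [-5.6 -2.3  9.6] [-0.52  1.03  0.54]
14.98 [0.4318 0.2096 0.0908] bar -0.917 [-5.2 -2.9 10.2] [-0.5   1.06  0.97]
```

The torque has risen to 1 Nm, so it is at the hard stop. I ease back 1.5° and let the spring lift it.

```bash
python3 -m jog '[[[0,0,0,0,0,1.5,255],[0,0,0.001,0,0,1.5,255],[0,0,0.002,0,0,1.5,255],[0,0,0.003,0,0,1.5,255],[0,0,0.0035,0,0,1.5,255],[0,0,0.004,0,0,1.5,255],[0,0,0.004,0,0,1.5,255]]]'>/dev/null;python3 s.py
python3 -m jog '[[[0,0,0.0005,0,0,0,255],[0,0,0.001,0,0,0,255],[0,0,0.0015,0,0,0,255],[0,0,0.0015,0,0,0,255]]]'>/dev/null;python3 s.py
```

```text
15.57 [0.4318 0.2097 0.0937] bar -0.893 [-3.7 -1.1 -0.7] [-0.32  0.79  0.37]
15.9 [0.4319 0.2096 0.0955] bar -0.893 [-5.8 -1.  -0.6] [-0.46  1.15  0.41]
```

```bash
python3 -m jog '[[[-0.0005,0,0,0,0,0.7,255],[-0.001,0,0,0,0,1.4,255],[-0.001,0,0,0,0,1.4,255],[-0.001,0,0,0,0,1.4,255]]]'>/dev/null;python3 s.py
python3 -m jog '[[[0,0,0.0005,0,0,0,255],[0,0,0.001,0,0,0,255],[0,0,0.001,0,0,0,255]]]'>/dev/null;python3 s.py
```

```text
16.23 [0.432  0.2097 0.0965] bar -0.87 [-4.7 -3.7  3.1] [-0.72  1.04  0.14]
16.48 [0.432  0.2097 0.0967] bar -0.869 [-2.9 -2.2 -2.1] [-0.57  0.68  0.06]
```

It rose to TCP z 0.0967, which puts the grip at about 30 mm, and then resisted: it is seated in the notches. I unload slightly, release and retract.

```bash
python3 -m jog '[[[0,0,-0.0003,0,0,0,255],[0,0,-0.0005,0,0,0,255],[0,0,-0.0005,0,0,0,200],[0,0,-0.0005,0,0,0,150],[0,0,-0.0005,0,0,0,80],[0,0,-0.0005,0,0,0,20],[0,0,-0.0005,0,0,0,0],[0,0,-0.0005,0,0,0,0],[0,0,-0.0005,0,0,0,0]]]'
python3 -m jog '[[[0,0,0.005,0,0,0,0],[0,0,0.015,0,0,0,0],[0,0,0.035,0,0,0,0],[0,0,0.06,0,0,0,0],[0,0,0.085,0,0,0,0],[0,0,0.11,0,0,0,0],[0,0,0.11,0,0,0,0],[0,0,0.11,0,0,0,0],[0,0,0.11,0,0,0,0],[0,0,0.11,0,0,0,0]]]';python3 s.py
python3 - <<'E'
from h import *
m=bot.camera_model("wrist");a=bot.camera("wrist");np.savez("w6.npz",**{k:np.array(v) for k,v in m.items()})
cv2.imwrite("pics/w6.png",a)
c=project([[.4324,.2092,.1]],m)[0].astype(int);print(c)
x0,y0=c[0]-65,max(c[1]-65,0);g=cv2.convertScaleAbs(a[y0:y0+130,x0:x0+130],alpha=1.5);print(x0,y0)
cv2.imwrite("pics/w6c.png",cv2.resize(g,None,fx=4,fy=4,interpolation=2))
t=bot.camera("top");cv2.imwrite("pics/top2.png",t)
E
```

```text
clock: 17.23
eef_pos: [0.432, 0.2102, 0.0964]
tool_rot: [0.421, 0.907, 0.0, 0.0]
ft_force: [-0.5, 0.4, -0.1]
grip_width: 0.0852
clock: 18.07
eef_pos: [0.431, 0.2096, 0.2052]
tool_rot: [0.421, 0.907, -0.001, -0.001]
ft_force: [0.1, -1.5, -0.8]
grip_width: 0.0854
18.07 [0.431  0.2096 0.2052] bar -0.869 [ 0.1 -1.5 -0.8] [-0.02 -0.03  0.01]
[317 197]
252 132
```

View pics/w6c.png

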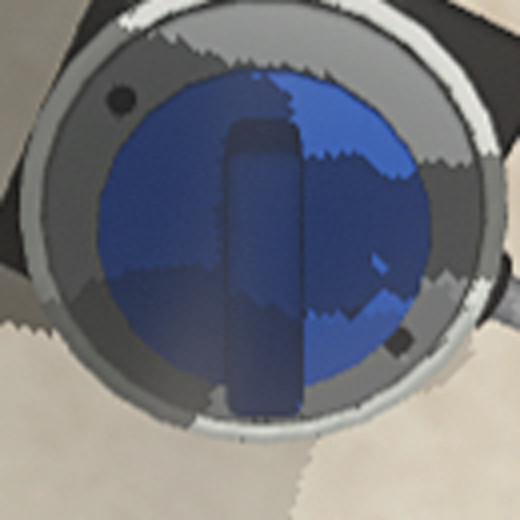

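The crop shows the cartridge seated on axis, with the dots at (121,100) and (400,341) and the bar from (264,150) to (264,415). I check the turn angle, tilt/centre and height numerically, and check the bystanders in the top view.

```bash
python3 - <<'E'
from h import *
m=dict(np.load("w6.npz"));m["k1"]=float(m["k1"])
q=lambda p:np.array(p)/4+[252-.375,132-.375]
ang=lambda p:np.arctan2(*(p[1]-p[0])[[1,0]])
d=onplane(q([[121,100],[400,341]]),m,.07);b=onplane(q([[264,150],[264,415]]),m,.118)
print("slot",ang(d),d.mean(0),"bar",ang(b),b.mean(0),"len",np.linalg.norm(b[1]-b[0]),"turn",ang(d)-ang(b))
for z in(.076,.082,.089):
    c=onplane(q([[97,225],[431,225]]),m,z);print(z,"cap diam",np.linalg.norm(c[1]-c[0]))
c=onplane(q([264,228]),m,.082);print("cap centre",c)
a=cv2.imread("pics/top.png");t=cv2.imread("pics/top2.png")
D=cv2.absdiff(a,t).max(2);
for n,(x,y) in dict(bowl=(421,248),peeler=(361,250),garlic=(295,183)).items(): print(n,np.mean(D[y-12:y+13,x-12:x+13]>40))
cv2.imwrite("pics/scene2.png",bot.camera("scene"))
E
```

```text
slot -0.02777949674925343 [0.43271297 0.2087725  0.07      ] bar -0.8687592812880032 [0.43167714 0.20991504 0.118     ] len 0.048799540180709075 turn 0.8409797845387498
0.076 cap diam 0.06876098944290793
0.082 cap diam 0.06720079731078325
0.089 cap diam 0.06538057315663781
cap centre [[0.43117808 0.21052846 0.082     ]]
bowl 0.0
peeler 0.0
garlic 0.0
```

View pics/scene2.png

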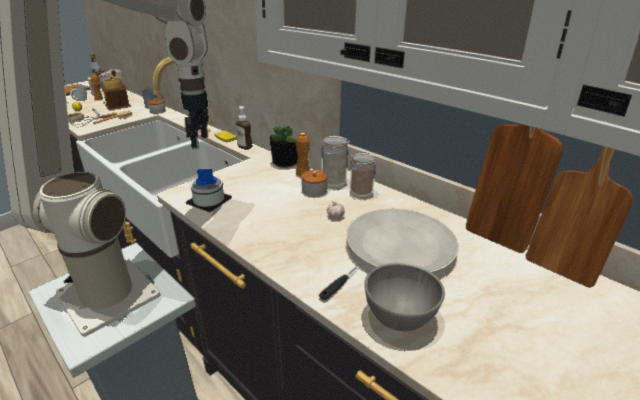

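Everything else is where it was and the turn is 0.84 rad. The cap-width height check is ambiguous (27 or 30 mm), so I calibrate the same measurement against the earlier picture, where the height was known.

```bash
python3 - <<'E'
from h import *
print(bot.tip_extent)
m6=dict(np.load("w6.npz"));m6["k1"]=float(m6["k1"])
# w2 camera: same tool-to-camera offset; tool pose then pos(.46,-.1625,.2102), jaw 1.3134; rebuild by vertical/yaw transform of m6
def widths(f,m,z,box,yr):
    a=cv2.imread(f).astype(float);sat=a[...,0]-a[...,2]
    out=[]
    for v in range(*yr):
        row=sat[v,box[0]:box[1]];th=0.5*(np.percentile(row,95)+np.median(np.r_[row[:6],row[-6:]]))*.7
        on=np.nonzero(row>th)[0];i,j=on[0],on[-1]
        l=i-(row[i]-th)/(row[i]-row[i-1]);r=j+(row[j]-th)/(row[j]-row[j+1])
        p=onplane([[l+box[0],v],[r+box[0],v]],m,z);out.append(np.linalg.norm(p[1]-p[0]))
    return max(out),np.sort(out)[-5:].mean()
T=m6["T"].copy();m2=dict(m6)
R=cv2.Rodrigues(np.array([0,0,1.3134-(np.pi/2-.869)]))[0]
p=np.array([.431,.2096,.2052]);T[:3,:3]=R@T[:3,:3];T[:3,3]=R@(T[:3,3]-p)+[.46,-.1625,.2102];m2["T"]=T
print("ref w2 z .049",widths("pics/w2.png",m2,.049,(265,370),(165,200)))
for z in(.0785,.079,.082,.085,.089):print(z,widths("pics/w6.png",m6,z,(265,372),(175,205)))
E
```

```text
0.008
ref w2 z .049 (np.float64(0.06646200414408696), np.float64(0.06644863439707042))
0.0785 (np.float64(0.0685273231405901), np.float64(0.06831832197158279))
0.079 (np.float64(0.06839651224289346), np.float64(0.06818791003344396))
0.082 (np.float64(0.06761164685671363), np.float64(0.06740543840461094))
0.085 (np.float64(0.06682678147053385), np.float64(0.06662296677577795))
0.089 (np.float64(0.06578029428896076), np.float64(0.0655796712706673))
```

The force log settles it. The bar never slipped: 0.0242 at the bottom, against 0.024 predicted. It then rose freely past 27 mm and stopped firmly at 30.1 mm, the notch height. I hand it in.

```bash
python3 s.py; python3 -c "
from workcell import bot
print(bot.job_done())"
```

```text
18.22 [0.4311 0.2097 0.2052] bar -0.869 [-0.   0.5 -0.5] [-0.01  0.05  0.03]
the job is handed in; nothing more can be done
None
```

The cartridge is fitted and, by my measurements, locked in the housing; the job was handed in at 18.2 s, and no verdict is reported. I gripped it by the bar, lined the lugs up with the slots from the wrist view, and pushed it down against the spring. I twisted it clockwise to the hard stop (about 1 Nm), eased back, let the spring lift it, then released it and withdrew. The force readings after each move stayed near 10 N.

**Checks that agreed:**
- **Height:** the grip was about 24 mm above the collar at the bottom. It then rose to about 30 mm and stopped there, which is the locked height.
- **Turn:** after release the wrist picture shows the bar turned 0.84 rad from the slots, against 0.85 rad to the stop.
- **Position:** the cap is within about 2.5 mm of the collar axis.
- **Bystanders:** the bowl and peeler are unchanged in the top view, and the garlic looks unmoved in the scene view. The salt cellar was hidden by the arm in the first scene picture, so I have no before-and-after for it; the arm stayed well away from it.

**Checks that were weak or disagreed:**
- **Height from the picture:** the cap's width gave anything from about 27 to 33 mm for the grip height, too coarse to confirm the lock. I relied on the force and height readings instead, and did not regrip to twist-test it.
- **Cameras:** the top and wrist cameras disagreed by about 4 mm on where things were. I used the wrist camera, and the lugs entered the slots without touching the lip.

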